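# Hang the dip basket in the rinsing crock

### The job

Get the test tile ready for rinsing: stand the steel dip basket up on its base on the table and let go of it, then put the test tile inside it. Then take the loaded basket by the black grip at the top of its handle and hang it by its hook on the rim of the stoneware crock, the basket hanging upright inside the crock with the tile still in it, and let go. Leave the crock standing where it is and do not move the cup or the plaster mould beside the basket.

Things in the scene. Friction and masses are not known exactly. Their poses are not given: they have to be found in the camera images.
- basket_center (a point): Centre of the dip basket, an open box of thin perforated sheet steel, 90 (x) x 68 (y) x 64 mm (z), walls 2 mm, 0.24 kg; the point is 32 mm above its underside, z points out of the mouth. A strip handle runs up its back (-x) wall. It starts lying on its back, on hook tongue and lower back edge: x up, mouth and handle sideways, 17 degrees above level; it can be taken across its 68 mm width.
- basket_hook (a point): Point under the bend of the basket's hook, mid-gap: 57 mm behind the basket's centre (-x), 104 mm above its underside; axes as the basket's. It comes to rest on the rim. The hook opens downward, gap 16 mm between the handle strip (face at x = -49 mm) and a 22 mm wide outer tongue (x = -65 to -69 mm) that reaches 26 mm below this point.
- basket_grip (a point): Centre of the black plastic grip that tops the basket's handle, just above the hook: 47 mm behind the basket's centre (-x), 134 mm above its underside, axes as the basket's; 12 mm thick (x), 24 mm wide (y), 44 mm long (z, 112 to 156 mm above the underside). The load hangs 30 to 50 mm to +x of it.
- crock_rim (a point): Centre of the mouth, at rim height, of a round straight-sided open stoneware crock, empty, 2.6 kg, standing loose on the table: outer diameter 210 mm, wall 7 mm (inner diameter 196 mm), 150 mm high, inner floor 10 mm above the table; z up. The hook fits over its wall anywhere on the rim.
- tile_center (a point): Centre (half-way up, 29.5 mm) of the L-shaped ceramic glaze test tile, 35 g, standing on its foot: foot 30 (x) x 38 (y) x 8 mm, upright plate 8 mm thick, 38 mm wide (y) and 58 mm high along the foot's +x edge, its mid-plane 11 mm to +x of this point; z up.
- bisque_cup: Bystander: unglazed cup, 65 mm across and 67 mm high; origin at the centre of its underside.
- mould: Bystander: white plaster sprig mould, a block 52 x 70 x 31 mm; origin at the centre of its underside.
Things that resemble listed ones, but are neither listed nor needed, are in the scene too. There is more than one size of the part that bears tile_center; the job needs the larger.

How it is judged (in metres and radians):
On the way, in this order (a step that is already met when the one before it is completed fails the run):
1. the empty basket stands on its base on the table, let go (angle between basket_center's own z axis and vertical below 0.08 rad and height (world z) of basket_center below 0.038 m and contact force between the fingers and dip_basket below 0.1 N and not (horizontal distance between tile_center and basket_center below 0.045 m)), for 0.2 s.
2. the tile is inside the standing basket, let go (angle between basket_center's own z axis and vertical below 0.08 rad and height (world z) of basket_center below 0.038 m and x of tile_center in the frame of basket_center between -0.04 and 0.04 m and y of tile_center in the frame of basket_center between -0.03 and 0.03 m and z of tile_center in the frame of basket_center below 0.012 m and contact force between the fingers and tile below 0.1 N and contact force between the fingers and dip_basket below 0.1 N), for 0.2 s.
At the end, for the whole second after the job is handed in: The basket hangs at rest by its hook on the crock's rim: point under the bend within 6 mm of rim height, 88 to 115 mm from the crock's axis; basket centre within 65 mm of the axis, upright within 9 degrees; tile at rest in the basket; crock upright; all let go (z of basket_hook in the frame of crock_rim between -0.006 and 0.006 m and horizontal distance between basket_hook and crock_rim between 0.088 and 0.115 m and horizontal distance between basket_center and crock_rim below 0.065 m and angle between basket_center's own z axis and vertical below 0.16 rad and contact force between dip_basket and crock above 0.8 N and x of tile_center in the frame of basket_center between -0.04 and 0.04 m and y of tile_center in the frame of basket_center between -0.03 and 0.03 m and z of tile_center in the frame of basket_center below 0.012 m and angle between crock_rim's own z axis and vertical below 0.05 rad and linear speed of each of dip_basket, tile below 0.02 m/s); the robot touches nothing.
It fails at once if the crock is shifted by more than 40 mm (distance of crock_rim from where it was at the start of the episode above 0.04 m).
It fails at once if the cup is moved by more than 25 mm (distance of bisque_cup from where it was at the start of the episode above 0.025 m).
It fails at once if the plaster mould is moved by more than 25 mm (distance of mould from where it was at the start of the episode above 0.025 m).
It also fails if it takes over 72 s, if anything falls off the work surface, if the arm or the gripper's body presses on something with over 40 N, if the wrist force passes 120 N, or if a joint passes its speed limit or range.

### The arm

A 6-joint arm with a two-finger parallel gripper is mounted at the origin on a cart in front of the work surface, level with it; the furniture and walls round the work are solid. World frame = base frame: x ahead of the robot, y to its left, z up, the work surface at z = 0. Lengths are in m, angles in degrees, forces in N, time in s.
With the tool pointing down it reaches from about 0.35 to 0.875 m from the base axis. Payload 4.2 kg.
Tool frame: the origin (TCP) lies between the finger pads; the fingertips stand 19 mm ahead of it and the grasp point (between the pads) is the TCP; z points along the fingers, y is the line along which they close (so a half turn about z gives the same grasp; the last joint's range is limited). The gripper opens to 87 mm and grips with 3 to 60 N. Pads are 19 mm wide; open, the fingers measure 117 mm over their backs; the gripper's body (75 mm by 190 mm) begins 51 mm behind the grasp point.
Start: joints at [-57.949, 22.042, 0.453, 0, -68.411, -14.817], TCP at [0.185, -0.597, 0.242] pointing down, gripper open.
Joint ranges: [-179.83, 179.83], [-69.29, 118.12], [-61.27, 80.66], [-181.25, 117.63], [-171.15, -9.14], [-177.46, 177.46]. Speed limits (degrees/s): [159.86, 159.86, 180, 180, 180, 180].

### API

Orientations are given as a 3x3 rotation matrix whose columns are the frame's x, y, z axes.
In Python, from station import r gives the robot as it stands.
- The arm moves only by the tool drive_tool, never from a script. Its argument "steps" is one flat list of numbers, 7 for each row, row after row: the turn, a rotation vector about the tool's x, y, z in rad, then the shift along the tool's x, y, z in m, then the opening, from 0 (shut) to 1 (fully open). A call has 1 to 10 rows; each row shifts and turns the commanded pose from where the row before left it, along the tool's axes as they then stand; what a row does not reach is not made up. A row lasts 1/12 s, in which the tool goes at most 41.7 mm and 7.16 degrees, less where a joint would pass 70% of its speed; a pose out of reach is approached as far as the arm can. A call is refused whole if a number of a shift passes 0.0417 or a number of a turn 0.125, either way. A call with a gripper value outside its range is refused whole. The fingers move at their own pace and stop on an object; the grip force is fixed at half the most. Time passes only in rows, so rows that do not move let the fingers close. It gives the time, the measured TCP pose, the force, the opening and the grip force at its end, in the units of the state.
- r.sense(): the state, without advancing time (a new reading comes with each control period).
- r.capture(name): name is "scene" or "top"; returns the picture (384x512x3 uint8, blue, green, red); there is no depth.
- r.camera_params(name): a dict with "camera_matrix" (3x3 intrinsics, pixels), "extrinsics" (4x4, takes a point from world to camera coordinates). Camera axes: x right, y down, z forward; pixel columns grow to the right and rows downward; lengths in m; the calibration is good to about 2 mm. A picture is of the moment at which its call begins. camera_params takes no time and is no camera call.
- r.finish_job(): hands the job in; it is judged then, once.
The state is a dict: "time_s": time; "joints": joint angles; "joint_velocities": joint speeds; "effort": joint torques, N m; "tcp_pos": TCP position; "ee_rot": TCP orientation; "wrist_force": force on the tool from outside, world axes, zero at the start; "moment": the same for the moment, N m; "gripper_width": opening from 0.0 (shut) to 1.0 (fully open); "gripper_force": force on a finger pad.
Only numpy, scipy, OpenCV 4.12 (cv2) and the standard library are available. Lean on these libraries where they do the work, as an engineer would, in place of code of your own. Each camera call takes 0.05 s, during which the arm holds its last target. There are 200 camera calls.

## Working session

There is one attempt and no reset: what is moved stays moved. The work goes in short steps, Python scripts to look and compute and a tool call to move; the robot and the scene stay as the last step left them, time stands still between calls to the robot, and variables do not carry over. Pictures are saved under pics/ and viewed, at most 10 in all, crops included, and the job is handed in when it is done.

Besides the shell and the picture viewer there is one more tool, called after "Call:" as a command line: name --argument value ..., lists and objects as JSON in quotes. drive_tool: Moves the arm, as the interface text tells. Its arguments: {"type":"object","properties":{"steps":{"type":"array"}},"required":["steps"]}

```bash
mkdir -p pics; ls; python3 - <<'E'
from station import r
import cv2,numpy as np
s=r.sense();print(s['time_s'],s['tcp_pos'],s['ee_rot'],s['gripper_width'])
for n in("scene","top"):
    im=r.capture(n);cv2.imwrite(f"pics/{n}0.png",im)
    p=r.camera_params(n);print(n,np.round(p['camera_matrix'],2).tolist(),np.round(p['extrinsics'],4).tolist())
a=cv2.imread("pics/scene0.png");b=cv2.imread("pics/top0.png")
cv2.imwrite("pics/s0.png",cv2.resize(a,(800,600),interpolation=cv2.INTER_CUBIC));cv2.imwrite("pics/t0.png",cv2.resize(b,(800,600),interpolation=cv2.INTER_CUBIC))
E
```

```text
pics
0.0 [ 0.18501126 -0.59638726  0.24046188] [[-9.55165448e-01 -2.96071566e-01 -7.71240854e-04]
 [-2.96072546e-01  9.55163179e-01  2.08561149e-03]
 [ 1.19170607e-04  2.22044728e-03 -9.99997528e-01]] 1.0013612647251744
scene [[388.03, 0.0, 257.27], [0.0, 388.03, 192.49], [0.0, 0.0, 1.0]] [[-0.6251, -0.7803, 0.0189, 0.329], [-0.4943, 0.377, -0.7833, 0.3389], [0.6041, -0.499, -0.6214, 0.6921], [0.0, 0.0, 0.0, 1.0]]
top [[383.91, 0.0, 256.57], [0.0, 383.91, 189.01], [0.0, 0.0, 1.0]] [[0.0251, -0.9995, 0.0188, 0.0016], [-0.996, -0.0266, -0.0859, 0.5173], [0.0863, -0.0166, -0.9961, 0.9183], [0.0, 0.0, 0.0, 1.0]]
```

View pics/s0.png

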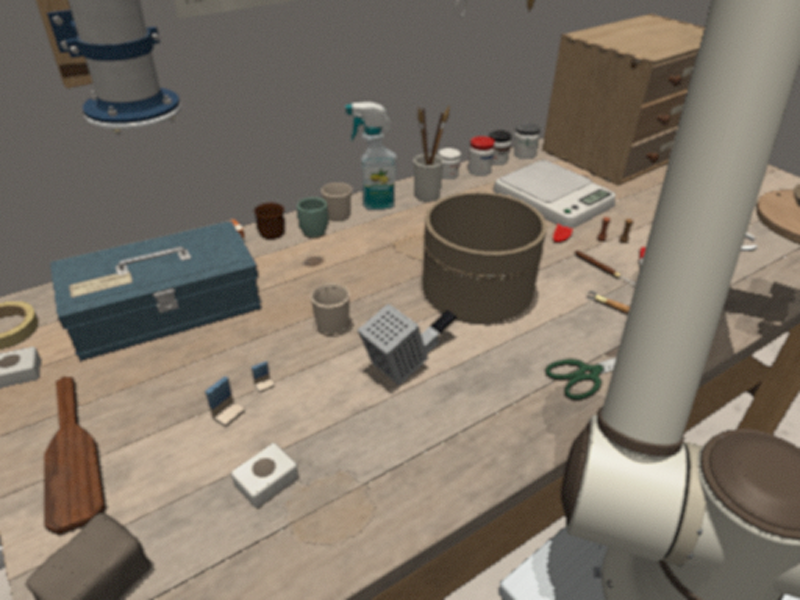

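View pics/t0.png

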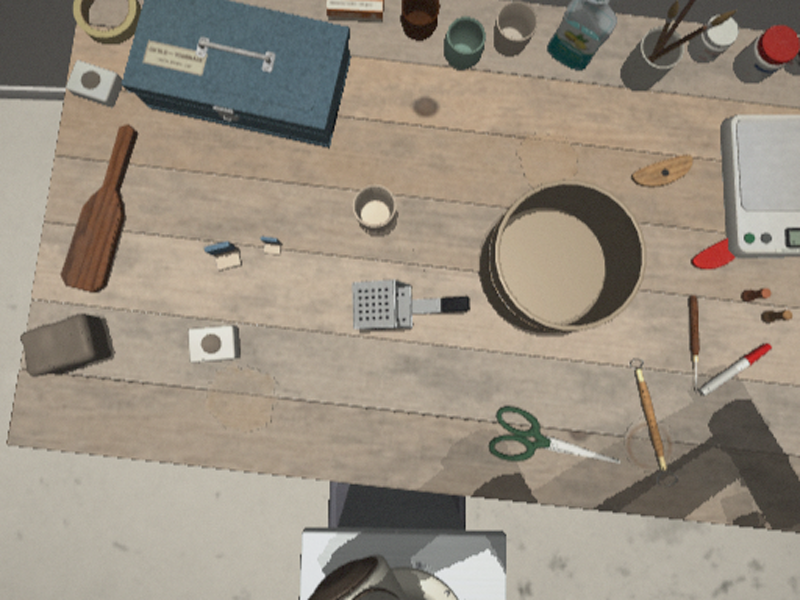

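The top view (800 px scale) shows the basket lying at (378,305) with its handle pointing right. The crock is at (570,257), the cup at (375,208) and a mould-like block at (213,343). There are two tiles: a larger one at (225,255) and a smaller one at (272,244). The larger one fits `tile_center`. Next I'll confirm that in a crop and measure.

```bash
cat > h.py <<'E'
import numpy as np,cv2
from station import r
P={n:r.camera_params(n) for n in("scene","top")}
def ray(n,u,v):
    K=P[n]['camera_matrix'];E=np.array(P[n]['extrinsics']);R=E[:3,:3];t=E[:3,3]
    return -R.T@t, R.T@np.linalg.solve(np.array(K),[u,v,1.])
def onz(n,u,v,z):
    o,d=ray(n,u,v);return o+d*(z-o[2])/d[2]
def tri(u1,v1,u2,v2,a="scene",b="top"):
    o,d=ray(a,u1,v1);p,e=ray(b,u2,v2)
    s=np.linalg.lstsq(np.c_[d,-e],p-o,rcond=None)[0];x,y=o+s[0]*d,p+s[1]*e
    return (x+y)/2,np.linalg.norm(x-y)
def proj(n,p):
    E=np.array(P[n]['extrinsics']);q=np.array(P[n]['camera_matrix'])@(E[:3,:3]@p+E[:3,3]);return q[:2]/q[2]
E
python3 - <<'E'
import cv2,numpy as np
s=cv2.imread("pics/scene0.png");t=cv2.imread("pics/top0.png")
def c(im,x,y,w,h):return cv2.resize(im[y:y+h,x:x+w],(400,300),interpolation=cv2.INTER_CUBIC)
o=np.vstack([np.hstack([c(s,125,225,60,45),c(t,125,145,60,45)]),np.hstack([c(s,220,185,80,60),c(t,220,165,88,66)])])
cv2.imwrite("pics/c1.png",o)
cv2.imwrite("pics/c2.png",cv2.resize(t[105:225,300:420],(600,600),interpolation=cv2.INTER_CUBIC))
from h import *
for k,u,v,z in [("crock",365,163,.15),("cup",240,133,.067),("basket",244,195,.05),("tile",144,162,.03),("mould",137,219,.031)]:print(k,np.round(onz("top",u,v,z),3))
E
```

```text
crock [ 0.568 -0.213  0.15 ]
cup [0.645 0.058 0.067]
basket [0.5   0.045 0.05 ]
tile [0.575 0.29  0.03 ]
mould [0.437 0.3   0.031]
```

View pics/c1.png

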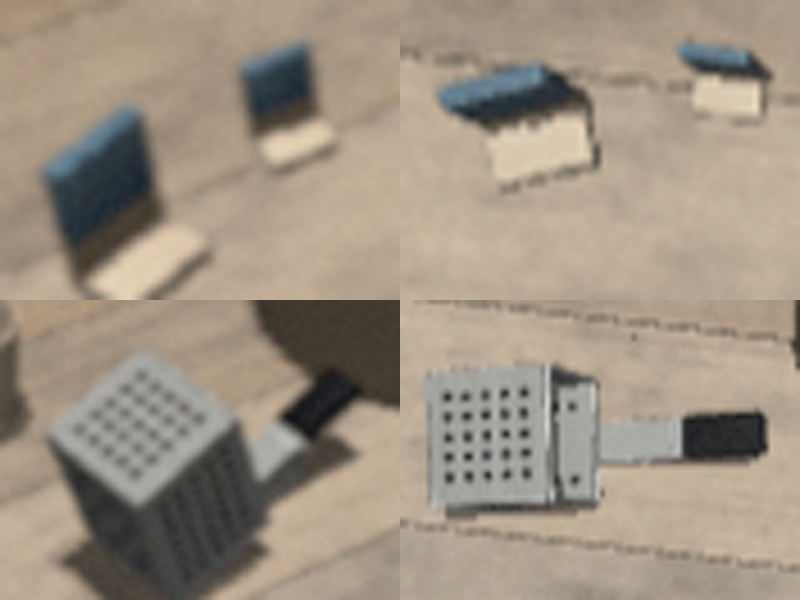

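View pics/c2.png

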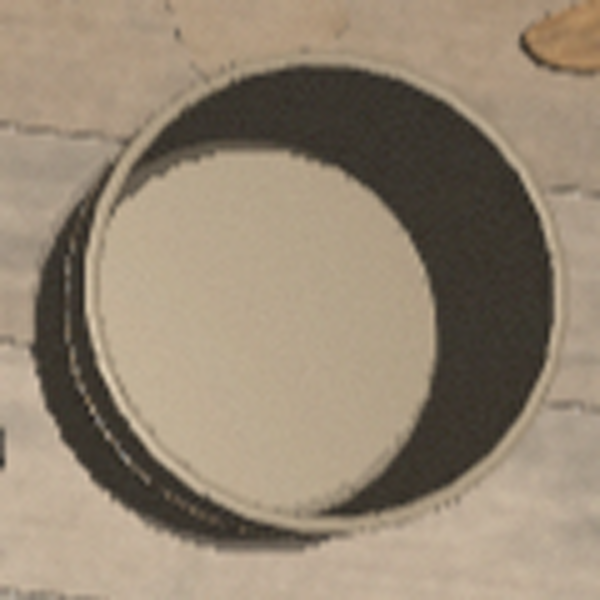

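```bash
python3 - <<'E'
from h import *
f=lambda n,u,v,z:np.round(onz(n,u,v,z),4)
T=lambda x,y:(125+(x-400)/6.667,145+y/6.667)
B=lambda x,y:(220+(x-400)/4.545,165+(y-300)/4.545)
print("plate ends",f("top",*T(441,98),.0585),f("top",*T(543,70),.0585))
print("foot corners",[f("top",*T(*p),.008) for p in((492,182),(595,160))],)
print("scene plate top ends",f("scene",125+45/6.667,225+174/6.667,.0585),f("scene",125+135/6.667,225+108/6.667,.0585))
print("basket",[f("top",*B(*p),z) for p,z in(((430,372),.086),((430,503),.086),((550,365),.1047),((548,503),.1047),((765,415),.049),((765,455),.047))])
E
```

```text
plate ends [0.5753 0.3128 0.0585] [0.5863 0.2774 0.0585]
foot corners [array([0.5521, 0.3081, 0.008 ]), array([0.5614, 0.2703, 0.008 ])]
scene plate top ends [0.5739 0.314  0.0585] [0.5835 0.2774 0.0585]
basket [array([0.5284, 0.085 , 0.086 ]), array([0.4627, 0.0829, 0.086 ]), array([0.5315, 0.0249, 0.1047]), array([0.4636, 0.0241, 0.1047]), array([ 0.5144, -0.0889,  0.049 ]), array([ 0.4936, -0.0895,  0.047 ])]
```

The crop confirms that the left tile is the larger one, with its plate top at about (0.580, 0.295). The basket's centre is at about (0.497, 0.041, 0.052), its z axis pointing to -Y. The crock's axis is at (0.568, -0.213).

```bash
cat >> h.py <<'E'
from scipy.spatial.transform import Rotation as Ro
def go(p,R,n=None):
    s=r.sense();R0=np.array(s['ee_rot']);w=Ro.from_matrix(R0.T@R).as_rotvec();d=R0.T@(np.array(p)-s['tcp_pos'])
    m=int(np.ceil(max(abs(w).max()/.124,np.linalg.norm(w)/.124,np.linalg.norm(d)/.041,1)));n=n or m
    S=sum(Ro.from_rotvec(w*k/n).as_matrix() for k in range(n))
    print("t",round(s['time_s'],2),"rows",n,"row",np.round(np.r_[w/n,np.linalg.solve(S,d)],4).tolist(),"grip",round(s['gripper_width'],3),"F",np.round(s['wrist_force'],1))
    return s
def tool(y,h,tilt):  # y closing dir angle deg; h heading deg of horizontal lean of z; tilt from down
    c=lambda a:np.array([np.cos(np.radians(a)),np.sin(np.radians(a)),0])
    t=np.radians(tilt);z=np.sin(t)*c(h)-np.cos(t)*np.array([0,0,1]);Y=c(y);return np.c_[np.cross(Y,z),Y,z]
E
python3 - <<'E'
from h import *
go([.497,-.014,.20],tool(182.8,92.8,0));go([.497,-.014,.20],tool(182.8,92.8,28))
E
```

```text
t 0.1 rows 17 row [0.0001, 0.0001, -0.0776, -0.0413, 0.0066, 0.0024] grip 0.997 F [ 0.5  0.4 -0. ]
t 0.1 rows 17 row [-0.0188, -0.0244, -0.076, -0.0399, 0.0063, 0.0122] grip 0.997 F [ 0.5  0.4 -0. ]
```

Call:
drive_tool --steps '[0, 0, -0.078, -0.041, 0.0065, 0.001, 1, 0, 0, -0.078, -0.041, 0.0065, 0.001, 1, 0, 0, -0.078, -0.041, 0.0065, 0.001, 1, 0, 0, -0.078, -0.041, 0.0065, 0.001, 1, 0, 0, -0.078, -0.041, 0.0065, 0.001, 1, 0, 0, -0.078, -0.041, 0.0065, 0.001, 1, 0, 0, -0.078, -0.041, 0.0065, 0.001, 1, 0, 0, -0.078, -0.041, 0.0065, 0.001, 1, 0, 0, -0.078, -0.041, 0.0065, 0.001, 1, 0, 0, -0.078, -0.041, 0.0065, 0.001, 1]'

```text
time_s: 0.93
tcp_pos: [0.4655, -0.3021, 0.2309]
ee_rot: [[-0.467, -0.884, -0.001], [-0.884, 0.467, 0.0], [0.0, 0.001, -1.0]]
wrist_force: [1.2, 0.2, -0.2]
gripper_width: 1.0
gripper_force: 0.0
```

```bash
python3 - <<'E'
from h import *
s=go([.497,-.014,.18],tool(182.8,92.8,28));print(np.round(s['tcp_pos'],3),np.round(s['joints'],1))
E
```

```text
t 0.93 rows 8 row [-0.0163, -0.0596, -0.0655, -0.0344, 0.005, 0.0142] grip 1.0 F [ 1.2  0.2 -0.2]
[ 0.465 -0.302  0.231] [-16.3  15.7 -10.4  -0.  -63.9 -11.6]
```

Call:
drive_tool --steps '[-0.0163, -0.0596, -0.0655, -0.0344, 0.005, 0.0142, 1, -0.0163, -0.0596, -0.0655, -0.0344, 0.005, 0.0142, 1, -0.0163, -0.0596, -0.0655, -0.0344, 0.005, 0.0142, 1, -0.0163, -0.0596, -0.0655, -0.0344, 0.005, 0.0142, 1, -0.0163, -0.0596, -0.0655, -0.0344, 0.005, 0.0142, 1, -0.0163, -0.0596, -0.0655, -0.0344, 0.005, 0.0142, 1, -0.0163, -0.0596, -0.0655, -0.0344, 0.005, 0.0142, 1, -0.0163, -0.0596, -0.0655, -0.0344, 0.005, 0.0142, 1, 0, 0, 0, 0, 0, 0, 1]'

```text
time_s: 1.68
tcp_pos: [0.4961, -0.0121, 0.1797]
ee_rot: [[0.042, -0.999, -0.025], [-0.88, -0.049, 0.473], [-0.474, 0.002, -0.881]]
wrist_force: [0.2, -0.9, -0.4]
gripper_width: 0.996
gripper_force: 0.0
```

```bash
python3 - <<'E'
from h import *
s=go([.497,.038,.069],tool(182.8,92.8,28));print(np.round(s['tcp_pos'],3),np.round(s['joints'],1))
a=r.capture("scene");b=r.capture("top")
c=lambda im,x,y,w,h:cv2.resize(im[y:y+h,x:x+w],(400,400),interpolation=cv2.INTER_CUBIC)
cv2.imwrite("pics/c3.png",np.hstack([c(a,190,130,140,140),c(b,190,130,120,120)]))
E
```

```text
t 1.68 rows 3 row [0.0005, 0.0017, -0.0002, 0.0027, -0.0012, 0.0404] grip 0.996 F [ 0.2 -0.9 -0.4]
[ 0.496 -0.012  0.18 ] [ -1.2  17.4 -10.  -30.7 -68.   17.1]
```

View pics/c3.png

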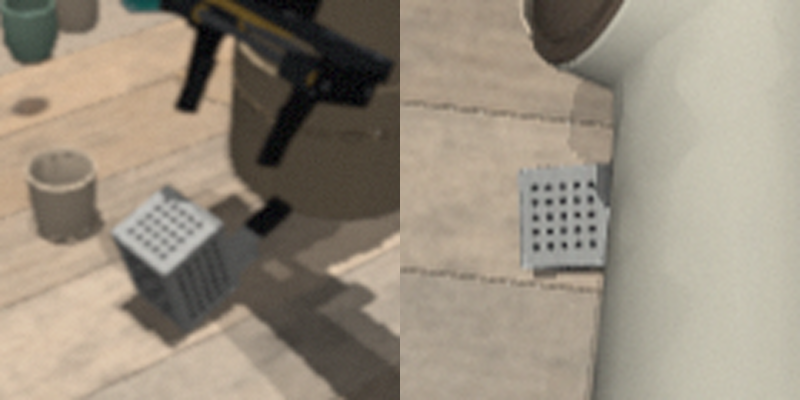

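The fingers straddle the basket, which sits at left crop (168,240), and the tool lines up with it. I'll descend and grip.

Call:
drive_tool --steps '[0, 0, 0, 0.002, -0.001, 0.03, 1, 0, 0, 0, 0.002, -0.001, 0.03, 1, 0, 0, 0, 0.002, -0.001, 0.03, 1, 0, 0, 0, 0.002, -0.001, 0.031, 1, 0, 0, 0, 0, 0, 0, 1, 0, 0, 0, 0, 0, 0, 0, 0, 0, 0, 0, 0, 0, 0, 0, 0, 0, 0, 0, 0, 0, 0, 0, 0, 0, 0, 0, 0, 0]'

```text
validation failed for argument at $.st...
```

Call:
drive_tool --steps '[0, 0, 0, 0, 0, 0, 0, 0, 0, 0, 0, 0, 0, 0, 0, 0, 0, 0, 0, 0, 0, 0, 0, 0, 0, 0, 0, 0]'

```text
time_s: 2.12
tcp_pos: [0.497, -0.0167, 0.1803]
ee_rot: [[0.039, -0.999, -0.02], [-0.882, -0.044, 0.469], [-0.469, -0.0, -0.883]]
wrist_force: [-0.6, -0.1, -0.5]
gripper_width: 0.78
gripper_force: 0.0
```

```bash
python3 - <<'E'
from h import *
s=go([.487,.038,.129],tool(182.8,92.8,28));print(np.round(s['tcp_pos'],3),s['gripper_force'])
E
```

```text
t 2.12 rows 2 row [-0.0013, -0.0002, -0.0023, -0.0123, 0.0038, 0.0356] grip 0.78 F [-0.6 -0.1 -0.5]
[ 0.497 -0.017  0.18 ] 0.0
```

Call:
drive_tool --steps '[0, 0, 0, 0, 0, 0, 1, 0, 0, 0, 0, 0, 0, 1, 0, 0, 0, 0, 0, 0, 1, 0, 0, 0, 0, 0, 0, 1, 0, 0, 0, 0.001, 0, 0.031, 1, 0, 0, 0, 0.001, 0, 0.031, 1, 0, 0, 0, 0.001, 0, 0.031, 1, 0, 0, 0, 0.001, 0, 0.031, 1, 0, 0, 0, 0, 0, 0, 1, 0, 0, 0, 0, 0, 0, 0.7]'

```text
time_s: 2.95
tcp_pos: [0.4939, 0.0387, 0.0679]
ee_rot: [[0.039, -0.999, -0.024], [-0.882, -0.046, 0.468], [-0.469, 0.003, -0.883]]
wrist_force: [-0.4, -0.5, 0.9]
gripper_width: 0.974
gripper_force: 0.0
```

Call:
drive_tool --steps '[0, 0, 0, 0, 0, 0, 0, 0, 0, 0, 0, 0, 0, 0, 0, 0, 0, 0, 0, 0, 0, 0, 0, 0, 0, 0, 0, 0, 0, 0, 0, 0, 0, 0, 0, 0, 0, 0, 0, 0, 0, 0]'

```text
time_s: 3.45
tcp_pos: [0.4963, 0.0381, 0.0706]
ee_rot: [[0.041, -0.999, -0.017], [-0.882, -0.044, 0.468], [-0.469, -0.005, -0.883]]
wrist_force: [1.6, -0.7, 7.2]
gripper_width: 0.783
gripper_force: 29.9
```

```bash
python3 - <<'E'
from h import *
s=go([.487,.038,.129],tool(182.8,92.8,28));print(np.round(s['tcp_pos'],3),s['gripper_force'])
E
```

```text
t 3.45 rows 2 row [-0.0031, -0.0004, -0.0008, -0.0139, 0.0045, -0.0257] grip 0.783 F [ 1.6 -0.7  7.2]
[0.496 0.038 0.071] 29.897553250193596
```

Call:
drive_tool --steps '[0, 0, 0, -0.0164, 0.008, -0.031, 0, 0, 0, 0, -0.0164, 0.008, -0.031, 0, 0, 0, 0, -0.0164, 0.008, -0.031, 0, 0, 0, 0, 0, 0, 0, 0]'

```text
time_s: 3.78
tcp_pos: [0.472, 0.0369, 0.1803]
ee_rot: [[0.046, -0.999, -0.012], [-0.882, -0.046, 0.468], [-0.468, -0.011, -0.883]]
wrist_force: [0.9, 0.3, -1.7]
gripper_width: 0.78
gripper_force: 29.9
```

Call:
drive_tool --steps '[0, 0.116, 0, 0, 0, 0, 0, 0, 0.116, 0, 0, 0, 0, 0, 0, 0.116, 0, 0, 0, 0, 0, 0, 0.116, 0, 0, 0, 0, 0, 0, 0.116, 0, 0, 0, 0, 0, 0, 0.116, 0, 0, 0, 0, 0]'

```text
time_s: 4.28
tcp_pos: [0.4698, 0.0374, 0.1742]
ee_rot: [[0.044, -0.999, 0.01], [-0.976, -0.045, -0.211], [0.211, -0.001, -0.977]]
wrist_force: [0.6, -1.6, -2.4]
gripper_width: 0.779
gripper_force: 29.9
```

Call:
drive_tool --steps '[0, 0.116, 0, 0, 0, 0, 0, 0, 0.116, 0, 0, 0, 0, 0, 0, 0.116, 0, 0, 0, 0, 0, 0, 0.116, 0, 0, 0, 0, 0, 0, 0.116, 0, 0, 0, 0, 0, 0, 0, 0, 0, 0, 0, 0, 0, 0, 0, 0, 0, 0, 0]'

```text
time_s: 4.87
tcp_pos: [0.4698, 0.0375, 0.1725]
ee_rot: [[0.035, -0.999, 0.03], [-0.705, -0.045, -0.708], [0.708, 0.004, -0.706]]
wrist_force: [0.3, 0.7, -1.8]
gripper_width: 0.778
gripper_force: 29.9
```

```bash
python3 - <<'E'
from h import *
s=go([.47,.038,.048],tool(182.8,272.8,45));print(np.round(s['tcp_pos'],3),s['gripper_force'],np.round(s['joints'],1),np.round(s['ee_rot'],3))
a=r.capture("scene");b=r.capture("top")
c=lambda im,x,y,w,h:cv2.resize(im[y:y+h,x:x+w],(400,400),interpolation=cv2.INTER_CUBIC)
cv2.imwrite("pics/c4.png",np.hstack([c(a,160,60,220,220),c(b,190,130,150,150)]))
E
```

```text
t 4.87 rows 4 row [0.0012, -0.0005, 0.0, -0.0221, -0.0001, 0.0219] grip 0.778 F [ 0.3  0.7 -1.8]
[0.47  0.037 0.172] 29.90124376025051 [ 42.   21.3 -37.5  36.  -68.4 -64.2] [[ 0.035 -0.999  0.03 ]
 [-0.705 -0.045 -0.708]
 [ 0.708  0.004 -0.706]]
```

View pics/c4.png

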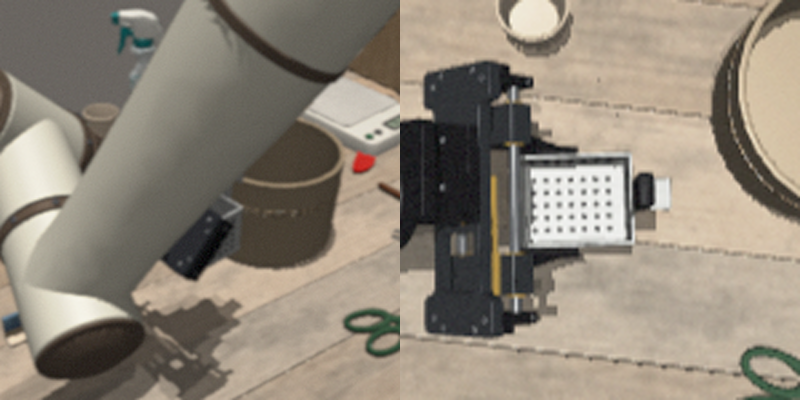

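Call:
drive_tool --steps '[0, 0, 0, -0.022, 0, 0.022, 0, 0, 0, 0, -0.022, 0, 0.022, 0, 0, 0, 0, -0.022, 0, 0.022, 0, 0, 0, 0, -0.02, 0, 0.02, 0, 0, 0, 0, 0, 0, 0, 0, 0, 0, 0, 0, 0, 0, 0]'

```text
time_s: 5.47
tcp_pos: [0.4706, 0.036, 0.053]
ee_rot: [[0.031, -0.999, 0.03], [-0.705, -0.043, -0.708], [0.709, 0.001, -0.705]]
wrist_force: [-0.0, 0.4, -1.4]
gripper_width: 0.78
gripper_force: 29.9
```

Call:
drive_tool --steps '[0, 0, 0, -0.0015, 0, 0.0015, 0, 0, 0, 0, 0, 0, 0, 0]'

```text
time_s: 5.63
tcp_pos: [0.4715, 0.0376, 0.0519]
ee_rot: [[0.029, -0.999, 0.034], [-0.707, -0.044, -0.706], [0.707, -0.003, -0.708]]
wrist_force: [0.8, 0.1, -1.5]
gripper_width: 0.779
gripper_force: 29.9
```

Call:
drive_tool --steps '[0, 0, 0, -0.0015, 0, 0.0015, 0, 0, 0, 0, 0, 0, 0, 0]'

```text
time_s: 5.8
tcp_pos: [0.4711, 0.0375, 0.0491]
ee_rot: [[0.03, -0.999, 0.033], [-0.706, -0.045, -0.707], [0.707, -0.002, -0.707]]
wrist_force: [-0.3, 1.1, -2.9]
gripper_width: 0.785
gripper_force: 29.9
```

Call:
drive_tool --steps '[0, 0, 0, -0.003, 0, 0.003, 0, 0, 0, 0, 0, 0, 0, 0]'

```text
time_s: 5.97
tcp_pos: [0.4706, 0.0371, 0.0439]
ee_rot: [[0.031, -0.999, 0.032], [-0.705, -0.045, -0.708], [0.708, -0.0, -0.706]]
wrist_force: [0.6, 0.5, -3.0]
gripper_width: 0.775
gripper_force: 29.9
```

Call:
drive_tool --steps '[0, 0, 0, -0.0015, 0, 0.0015, 0, 0, 0, 0, 0, 0, 0, 0]'

```text
time_s: 6.13
tcp_pos: [0.4707, 0.0371, 0.042]
ee_rot: [[0.032, -0.999, 0.032], [-0.704, -0.045, -0.708], [0.709, -0.0, -0.705]]
wrist_force: [0.4, 0.6, -0.4]
gripper_width: 0.777
gripper_force: 29.9
```

Call:
drive_tool --steps '[0, 0, 0, -0.0015, 0, 0.0015, 0, 0, 0, 0, 0, 0, 0, 0]'

```text
time_s: 6.3
tcp_pos: [0.4709, 0.0368, 0.0416]
ee_rot: [[0.031, -0.999, 0.033], [-0.702, -0.045, -0.711], [0.712, -0.002, -0.703]]
wrist_force: [-3.2, 2.0, 8.8]
gripper_width: 0.781
gripper_force: 29.9
```

Call:
drive_tool --steps '[0, 0, 0, 0, 0, 0, 1, 0, 0, 0, 0, 0, 0, 1, 0, 0, 0, 0, 0, 0, 1, 0, 0, 0, 0, 0, 0, 1, 0, 0, 0, 0, 0, 0, 1, 0, 0, 0, 0, 0, 0, 1]'

```text
time_s: 6.8
tcp_pos: [0.4706, 0.0369, 0.0397]
ee_rot: [[0.032, -0.999, 0.032], [-0.705, -0.045, -0.708], [0.709, 0.0, -0.705]]
wrist_force: [0.4, 0.4, 0.0]
gripper_width: 0.997
gripper_force: 0.0
```

Call:
drive_tool --steps '[0, 0, 0, 0, 0, -0.02, 1, 0, 0, 0, 0, 0, -0.03, 1, 0, 0, 0, 0, 0, -0.04, 1, 0, 0, 0, 0.02, 0, -0.03, 1, 0, 0, 0, 0.025, 0, -0.025, 1, 0, 0, 0, 0.025, 0, -0.025, 1]'

```text
time_s: 7.3
tcp_pos: [0.4671, 0.1087, 0.2107]
ee_rot: [[0.033, -0.999, 0.032], [-0.705, -0.046, -0.708], [0.709, 0.001, -0.706]]
wrist_force: [0.7, 0.7, 0.5]
gripper_width: 0.997
gripper_force: 0.0
```

```bash
python3 - <<'E'
from h import *
s=r.sense();print(np.round(s['tcp_pos'],3))
b=r.capture("top");a=r.capture("scene");cv2.imwrite("pics/top5.png",b);cv2.imwrite("pics/scene5.png",a)
c=lambda im,x,y,w,h:cv2.resize(im[y:y+h,x:x+w],(400,400),interpolation=cv2.INTER_CUBIC)
cv2.imwrite("pics/c5.png",np.hstack([c(b,220,150,100,100),c(a,120,80,200,200)]))
R=tool(196.7+90-90-90,0,0)
go([.578,.295,.16],tool(197.3,0,0))
go([.578,.295,.16],tool(17.3,0,0))
E
```

```text
[0.467 0.109 0.211]
t 7.4 rows 7 row [0.0131, -0.1111, -0.0351, -0.0253, -0.0197, -0.0036] grip 0.998 F [-0.3 -0.  -0.1]
t 7.4 rows 24 row [-0.046, -0.0054, 0.1117, -0.0084, 0.0099, -0.0035] grip 0.998 F [-0.3 -0.  -0.1]
```

View pics/c5.png

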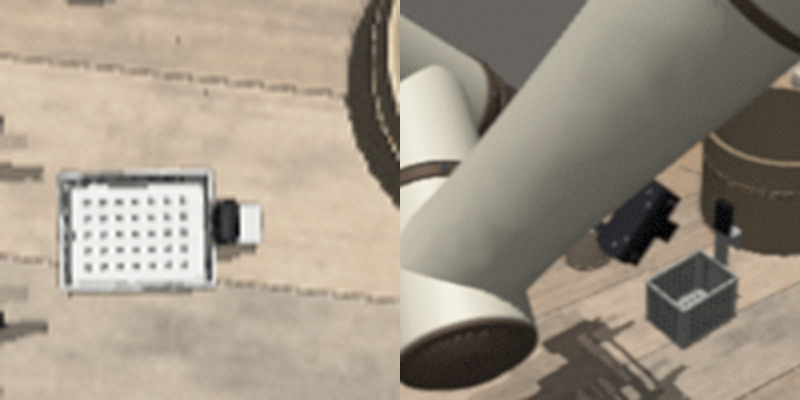

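Call:
drive_tool --steps '[0.013, -0.111, -0.035, -0.0253, -0.0197, -0.0036, 1, 0.013, -0.111, -0.035, -0.0253, -0.0197, -0.0036, 1, 0.013, -0.111, -0.035, -0.0253, -0.0197, -0.0036, 1, 0.013, -0.111, -0.035, -0.0253, -0.0197, -0.0036, 1, 0.013, -0.111, -0.035, -0.0253, -0.0197, -0.0036, 1, 0.013, -0.111, -0.035, -0.0253, -0.0197, -0.0036, 1, 0.013, -0.111, -0.035, -0.0253, -0.0197, -0.0036, 1, 0, 0, 0, 0, 0, 0, 1]'

```text
time_s: 8.07
tcp_pos: [0.5794, 0.2946, 0.1532]
ee_rot: [[0.294, -0.956, -0.006], [-0.956, -0.294, -0.001], [-0.001, 0.006, -1.0]]
wrist_force: [1.0, 1.4, 0.6]
gripper_width: 1.002
gripper_force: 0.0
```

```bash
python3 - <<'E'
from h import *
B=lambda x,y:(220+x/4,150+y/4)
print([np.round(onz("top",*B(*p),z),4) for p,z in(((60,172),.064),((62,292),.064),((214,170),.064),((214,290),.064),((227,222),.156))])
s=go([.580,.295,.10],tool(197.3,0,0));print(np.round(s['tcp_pos'],3),np.round(s['ee_rot'],3))
b=r.capture("top");a=r.capture("scene")
c=lambda im,x,y,w,h:cv2.resize(im[y:y+h,x:x+w],(400,400),interpolation=cv2.INTER_CUBIC)
cv2.imwrite("pics/c6.png",np.hstack([c(b,80,100,150,150),c(a,100,160,120,120)]))
E
```

```text
[array([0.5027, 0.0658, 0.064 ]), array([0.433 , 0.0626, 0.064 ]), array([ 0.5063, -0.0241,  0.064 ]), array([ 0.4364, -0.0256,  0.064 ]), array([ 0.4719, -0.0259,  0.156 ])]
t 8.07 rows 2 row [0.0029, 0.0004, -0.002, -0.0001, -0.0005, 0.0266] grip 1.002 F [1.  1.4 0.6]
[0.579 0.295 0.153] [[ 0.294 -0.956 -0.006]
 [-0.956 -0.294 -0.001]
 [-0.001  0.006 -1.   ]]
```

View pics/c6.png

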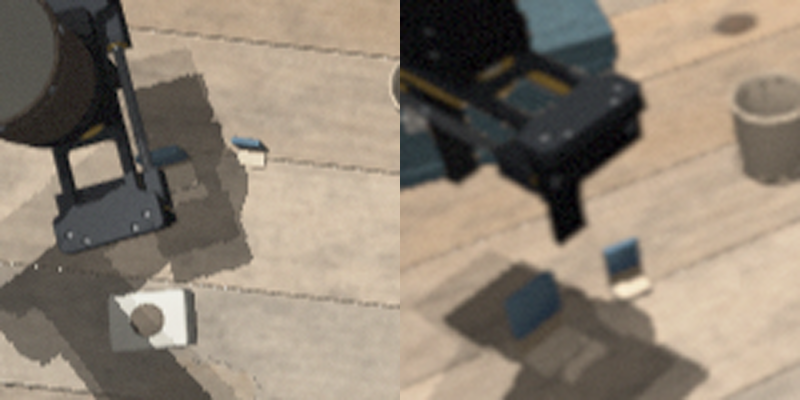

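Call:
drive_tool --steps '[0, 0, 0, 0, 0, 0.036, 1, 0, 0, 0, 0, 0, 0.036, 1, 0, 0, 0, 0, 0, 0.035, 1, 0, 0, 0, 0, 0, 0, 0.5, 0, 0, 0, 0, 0, 0, 0.3, 0, 0, 0, 0, 0, 0, 0, 0, 0, 0, 0, 0, 0, 0, 0, 0, 0, 0, 0, 0, 0, 0, 0, 0, 0, 0, 0, 0, 0, 0, 0, 0, 0, 0, 0]'

```text
time_s: 9.0
tcp_pos: [0.5759, 0.292, 0.0476]
ee_rot: [[0.295, -0.955, -0.006], [-0.956, -0.295, -0.006], [0.004, 0.008, -1.0]]
wrist_force: [0.6, 0.6, 1.0]
gripper_width: 0.557
gripper_force: 0.0
```

Call:
drive_tool --steps '[0, 0, 0, 0, 0, 0, 0, 0, 0, 0, 0, 0, 0, 0, 0, 0, 0, 0, 0, 0, 0, 0, 0, 0, 0, 0, 0, 0]'

```text
time_s: 9.33
tcp_pos: [0.5755, 0.2916, 0.0461]
ee_rot: [[0.295, -0.955, -0.008], [-0.956, -0.295, -0.008], [0.005, 0.01, -1.0]]
wrist_force: [0.3, 0.7, 0.9]
gripper_width: 0.253
gripper_force: 0.1
```

Call:
drive_tool --steps '[0, 0, 0, 0, 0, 0, 0, 0, 0, 0, 0, 0, 0, 0, 0, 0, 0, 0, 0, 0, 0, 0, 0, 0, 0, 0, 0, 0, 0, 0, 0, 0, 0, 0, 0]'

```text
time_s: 9.75
tcp_pos: [0.5754, 0.2916, 0.0461]
ee_rot: [[0.295, -0.955, -0.008], [-0.956, -0.295, -0.008], [0.005, 0.01, -1.0]]
wrist_force: [-0.1, -0.0, -0.5]
gripper_width: 0.089
gripper_force: 30.0
```

```bash
python3 - <<'E'
from h import *
s=r.sense();print(np.round(s['tcp_pos'],4),s['gripper_force'],s['gripper_width'])
b=r.capture("top");a=r.capture("scene")
c=lambda im,x,y,w,h:cv2.resize(im[y:y+h,x:x+w],(400,400),interpolation=cv2.INTER_CUBIC)
cv2.imwrite("pics/c7.png",np.hstack([c(b,80,100,150,150),c(a,120,200,80,80)]))
E
```

```text
[0.5754 0.2916 0.0461] 29.999997233971953 0.08914221974420959
```

View pics/c7.png

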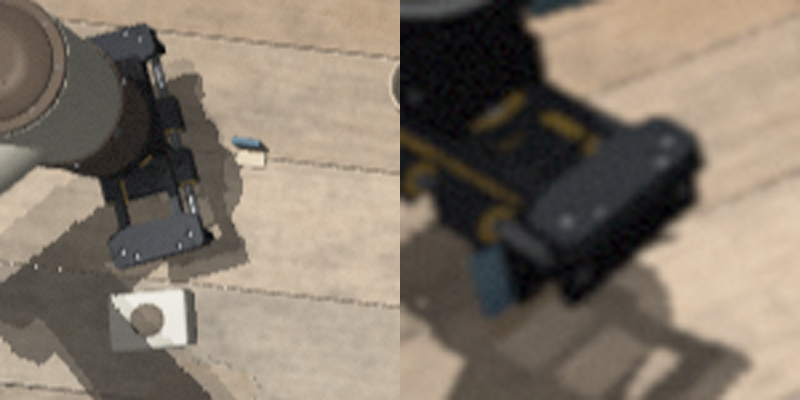

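The fingers hold the plate: the opening reads 7.8 mm at 30 N. I'll lift and carry it over the basket.

Call:
drive_tool --steps '[0, 0, 0, 0, 0, -0.03, 0, 0, 0, 0, 0, 0, -0.04, 0, 0, 0, 0, 0, 0, -0.04, 0, 0, 0, 0, 0, 0, -0.04, 0]'

```text
time_s: 10.18
tcp_pos: [0.5763, 0.2924, 0.1975]
ee_rot: [[0.295, -0.955, -0.009], [-0.956, -0.295, -0.008], [0.005, 0.011, -1.0]]
wrist_force: [1.3, 0.8, -0.6]
gripper_width: 0.087
gripper_force: 30.0
```

```bash
python3 - <<'E'
from h import *
s=go([.4725,.03,.18],tool(182.4,0,0),8);print(np.round(s['tcp_pos'],4),s['gripper_force'])
E
```

```text
t 10.18 rows 8 row [0.0013, -0.0009, 0.0322, 0.0299, 0.0189, 0.0024] grip 0.087 F [ 1.3  0.8 -0.6]
[0.5763 0.2924 0.1975] 30.000040219165385
```

Call:
drive_tool --steps '[0.001, -0.001, 0.032, 0.03, 0.019, 0.002, 0, 0.001, -0.001, 0.032, 0.03, 0.019, 0.002, 0, 0.001, -0.001, 0.032, 0.03, 0.019, 0.002, 0, 0.001, -0.001, 0.032, 0.03, 0.019, 0.002, 0, 0.001, -0.001, 0.032, 0.03, 0.019, 0.002, 0, 0.001, -0.001, 0.032, 0.03, 0.019, 0.002, 0, 0.001, -0.001, 0.032, 0.03, 0.019, 0.002, 0, 0.001, -0.001, 0.032, 0.03, 0.019, 0.002, 0, 0, 0, 0, 0, 0, 0, 0, 0, 0, 0, 0, 0, 0, 0]'

```text
time_s: 11.02
tcp_pos: [0.4713, 0.0279, 0.1819]
ee_rot: [[0.041, -0.999, -0.002], [-0.999, -0.041, 0.002], [-0.002, 0.002, -1.0]]
wrist_force: [0.8, 0.1, -1.1]
gripper_width: 0.094
gripper_force: 30.0
```

```bash
python3 - <<'E'
from h import *
s=go([.4725,.03,.052],tool(182.4,0,0),4);print(np.round(s['tcp_pos'],4),s['gripper_force'],np.round(s['ee_rot'],3))
E
```

```text
t 11.02 rows 4 row [0.0004, 0.0004, -0.0002, -0.0005, -0.0004, 0.0325] grip 0.094 F [ 0.8  0.1 -1.1]
[0.4713 0.0279 0.1819] 30.000121272169054 [[ 0.041 -0.999 -0.002]
 [-0.999 -0.041  0.002]
 [-0.002  0.002 -1.   ]]
```

Call:
drive_tool --steps '[0, 0, 0, -0.0005, -0.0004, 0.032, 0, 0, 0, 0, -0.0005, -0.0004, 0.032, 0, 0, 0, 0, -0.0005, -0.0004, 0.032, 0, 0, 0, 0, -0.0005, -0.0004, 0.03, 0, 0, 0, 0, 0, 0, 0, 0, 0, 0, 0, 0, 0, 0, 0]'

```text
time_s: 11.52
tcp_pos: [0.4735, 0.032, 0.0548]
ee_rot: [[0.045, -0.999, -0.005], [-0.999, -0.045, -0.0], [-0.0, 0.005, -1.0]]
wrist_force: [0.5, -0.4, 0.5]
gripper_width: 0.092
gripper_force: 30.0
```

Call:
drive_tool --steps '[0, 0, 0, 0, 0, 0.003, 0, 0, 0, 0, 0, 0, 0, 0]'

```text
time_s: 11.68
tcp_pos: [0.475, 0.0324, 0.0541]
ee_rot: [[0.044, -0.999, 0.002], [-0.999, -0.044, 0.003], [-0.003, -0.002, -1.0]]
wrist_force: [-0.2, -0.1, -0.1]
gripper_width: 0.088
gripper_force: 30.0
```

Call:
drive_tool --steps '[0, 0, 0, 0, 0, 0.002, 0, 0, 0, 0, 0, 0, 0, 0]'

```text
time_s: 11.85
tcp_pos: [0.4742, 0.0319, 0.0517]
ee_rot: [[0.043, -0.999, 0.001], [-0.999, -0.043, 0.003], [-0.003, -0.001, -1.0]]
wrist_force: [-1.3, -0.6, 0.0]
gripper_width: 0.09
gripper_force: 30.0
```

Call:
drive_tool --steps '[0, 0, 0, 0, 0, 0.002, 0, 0, 0, 0, 0, 0, 0, 0]'

```text
time_s: 12.02
tcp_pos: [0.4736, 0.0316, 0.0489]
ee_rot: [[0.043, -0.999, -0.001], [-0.999, -0.043, 0.002], [-0.002, 0.001, -1.0]]
wrist_force: [0.1, 0.6, 0.0]
gripper_width: 0.091
gripper_force: 30.0
```

Call:
drive_tool --steps '[0, 0, 0, 0, 0, 0.0015, 0, 0, 0, 0, 0, 0, 0, 0]'

```text
time_s: 12.18
tcp_pos: [0.4738, 0.0317, 0.048]
ee_rot: [[0.044, -0.999, -0.001], [-0.999, -0.044, 0.002], [-0.002, 0.001, -1.0]]
wrist_force: [-2.4, -0.0, 6.6]
gripper_width: 0.088
gripper_force: 30.0
```

Call:
drive_tool --steps '[0, 0, 0, 0, 0, 0, 0.14, 0, 0, 0, 0, 0, 0, 0.18, 0, 0, 0, 0, 0, 0, 0.18, 0, 0, 0, 0, 0, 0, 0.18]'

```text
time_s: 12.52
tcp_pos: [0.4734, 0.0315, 0.047]
ee_rot: [[0.043, -0.999, -0.002], [-0.999, -0.043, 0.001], [-0.002, 0.002, -1.0]]
wrist_force: [-0.4, 0.7, -0.3]
gripper_width: 0.177
gripper_force: 0.0
```

Call:
drive_tool --steps '[0, 0, 0, 0, 0, -0.015, 0.18, 0, 0, 0, 0, 0, -0.025, 0.18, 0, 0, 0, 0, 0, -0.04, 0.18, 0, 0, 0, 0, 0, -0.04, 0.18, 0, 0, 0, 0, 0, -0.04, 0.18, 0, 0, 0, -0.03, 0, 0, 0.8, 0, 0, 0, -0.04, 0, 0, 0.8, 0, 0, 0, -0.04, 0, 0, 0.8, 0, 0, 0, -0.03, 0, 0, 0.8]'

```text
time_s: 13.27
tcp_pos: [0.4675, 0.1733, 0.2077]
ee_rot: [[0.044, -0.999, -0.001], [-0.999, -0.044, 0.003], [-0.003, 0.001, -1.0]]
wrist_force: [1.5, 0.5, 0.0]
gripper_width: 0.398
gripper_force: 0.0
```

```bash
python3 - <<'E'
from h import *
s=r.sense();print(np.round(s['tcp_pos'],3),s['gripper_width'])
b=r.capture("top");a=r.capture("scene");cv2.imwrite("pics/top8.png",b);cv2.imwrite("pics/scene8.png",a)
# black grip in top: dark blobs near expected
hsv=cv2.cvtColor(b,cv2.COLOR_BGR2HSV)
def blobs(m,lab,mn=15):
    n,_,st,c=cv2.connectedComponentsWithStats(m.astype(np.uint8))
    for i in range(1,n):
        if st[i,4]>mn:print(lab,st[i].tolist(),np.round(c[i],1))
R=(slice(180,240),slice(215,310))
sub=np.zeros(b.shape[:2],bool);sub[R]=1
blobs((hsv[...,2]<45)&sub,"dark");blobs((hsv[...,0]>95)&(hsv[...,0]<115)&(hsv[...,1]>90)&sub,"blue",4);blobs((hsv[...,1]<25)&(hsv[...,2]>150)&sub,"steel")
print([np.round(proj("top",np.array(p)),1) for p in((.4719,-.0259,.156),(.474,.032,.06),(.4696,.0197,.064))])
E
```

```text
[0.467 0.173 0.208] 0.3976813719719499
dark [273, 201, 4, 10, 16] [273.9 205.9]
steel [234, 193, 7, 6, 16] [236.2 194.2]
steel [251, 192, 22, 8, 46] [263.7 193.1]
steel [235, 196, 39, 27, 671] [255.3 208.8]
steel [280, 201, 5, 10, 50] [282.  205.5]
[array([276.7, 205.5]), array([249.2, 205.7]), array([254.4, 207.7])]
```

```bash
python3 - <<'E'
from h import *
b=cv2.imread("pics/top8.png");o=cv2.imread("pics/top5.png");a=cv2.imread("pics/scene8.png");q=cv2.imread("pics/scene5.png")
d=np.abs(b.astype(int)-o).max(2)>40;sub=np.zeros(d.shape,bool);sub[190:226,228:290]=1
def blobs(m,lab,mn=12):
    n,_,st,c=cv2.connectedComponentsWithStats(m.astype(np.uint8))
    for i in range(1,n):
        if st[i,4]>mn:print(lab,st[i].tolist(),np.round(c[i],1),)
blobs(d&sub,"diff")
# grey levels along the grip and the row through tile
print("grip row205",b[205,268:290].max(1).tolist())
print("tile col249 (b-r)",(b[190:226,249,0].astype(int)-b[190:226,249,2]).tolist(),b[190:226,249,2].tolist())
print("grip expect scene",np.round([proj("scene",np.array(p)) for p in((.4719,-.0259,.156),(.4719,-.0259,.112),(.474,.032,.06))],1))
v=a.max(2)<45;s2=np.zeros(v.shape,bool)
u0,v0=proj("scene",np.array([.4719,-.0259,.134])).astype(int);s2[v0-20:v0+20,u0-15:u0+15]=1;blobs(v&s2,"sc dark")
E
```

```text
diff [240, 204, 17, 14, 168] [248.4 210.2]
grip row205 [236, 236, 218, 91, 94, 36, 21, 55, 69, 58, 45, 49, 227, 230, 229, 228, 231, 163, 214, 215, 214, 215]
tile col249 (b-r) [-38, -37, -27, -9, -3, -1, -2, -3, -1, -1, 1, -4, -3, -5, 14, 39, 45, 43, 19, -19, -37, -34, -34, -34, -35, -35, -36, -37, -7, -2, -5, -3, -7, -26, -28, -30] [200, 201, 182, 134, 83, 85, 121, 205, 238, 206, 117, 200, 235, 203, 110, 108, 116, 112, 103, 125, 202, 232, 231, 231, 229, 228, 230, 203, 212, 230, 191, 179, 169, 157, 190, 191]
grip expect scene [[282.1 181. ]
 [281.  195.9]
 [261.  221.7]]
sc dark [277, 180, 10, 18, 130] [281.3 188. ]
```

The tile stands in the basket: its blue plate is at top pixels x 240–256, y 204–208, with the foot down to y 217. The basket's inside spans x 236–272. Next I'll go above the grip.

```bash
python3 - <<'E'
from h import *
s=go([.4717,-.0265,.22],tool(92.3,0,0),14)
E
```

```text
t 13.37 rows 14 row [0.0002, 0.0001, 0.1128, 0.0122, -0.0103, -0.0009] grip 0.488 F [ 0.1 -0.8 -0.3]
```

Call:
drive_tool --steps '[0, 0, 0.113, 0.0122, -0.0103, -0.0009, 0.5, 0, 0, 0.113, 0.0122, -0.0103, -0.0009, 0.5, 0, 0, 0.113, 0.0122, -0.0103, -0.0009, 0.5, 0, 0, 0.113, 0.0122, -0.0103, -0.0009, 0.5, 0, 0, 0.113, 0.0122, -0.0103, -0.0009, 0.5, 0, 0, 0.113, 0.0122, -0.0103, -0.0009, 0.5, 0, 0, 0.113, 0.0122, -0.0103, -0.0009, 0.5]'

```text
time_s: 13.95
tcp_pos: [0.5107, 0.0697, 0.213]
ee_rot: [[-0.685, -0.729, -0.003], [-0.729, 0.685, 0.001], [0.001, 0.003, -1.0]]
wrist_force: [1.0, 0.4, -0.7]
gripper_width: 0.499
gripper_force: 0.0
```

Call:
drive_tool --steps '[0, 0, 0.113, 0.0122, -0.0103, -0.0009, 0.5, 0, 0, 0.113, 0.0122, -0.0103, -0.0009, 0.5, 0, 0, 0.113, 0.0122, -0.0103, -0.0009, 0.5, 0, 0, 0.113, 0.0122, -0.0103, -0.0009, 0.5, 0, 0, 0.113, 0.0122, -0.0103, -0.0009, 0.5, 0, 0, 0.113, 0.0122, -0.0103, -0.0009, 0.5, 0, 0, 0.113, 0.0122, -0.0103, -0.0009, 0.5, 0, 0, 0, 0, 0, 0, 0.5, 0, 0, 0, 0, 0, 0, 0.5]'

```text
time_s: 14.7
tcp_pos: [0.4693, -0.0307, 0.2197]
ee_rot: [[-0.999, -0.032, -0.002], [-0.032, 0.999, 0.002], [0.002, 0.002, -1.0]]
wrist_force: [1.1, -0.0, 0.5]
gripper_width: 0.503
gripper_force: 0.0
```

```bash
python3 - <<'E'
from h import *
s=go([.4717,-.0265,.138],tool(92.3,0,0),4);print(np.round(s['tcp_pos'],4),np.round(s['joints'],1))
E
```

```text
t 14.7 rows 4 row [0.0004, -0.0004, -0.002, -0.0007, 0.001, 0.0204] grip 0.503 F [ 1.1 -0.   0.5]
[ 0.4693 -0.0307  0.2197] [ 1.600e+01  8.000e+00 -2.230e+01 -1.000e-01 -5.980e+01 -1.041e+02]
```

Call:
drive_tool --steps '[0, 0, -0.002, -0.0007, 0.001, 0.02, 0.5, 0, 0, -0.002, -0.0007, 0.001, 0.02, 0.5, 0, 0, -0.002, -0.0007, 0.001, 0.02, 0.5, 0, 0, -0.002, -0.0007, 0.001, 0.021, 0.5, 0, 0, 0, 0, 0, 0, 0.5, 0, 0, 0, 0, 0, 0, 0.3, 0, 0, 0, 0, 0, 0, 0, 0, 0, 0, 0, 0, 0, 0, 0, 0, 0, 0, 0, 0, 0]'

```text
time_s: 15.45
tcp_pos: [0.4731, -0.0254, 0.1399]
ee_rot: [[-0.999, -0.041, 0.001], [-0.041, 0.999, 0.002], [-0.001, 0.002, -1.0]]
wrist_force: [0.2, 0.1, 0.8]
gripper_width: 0.28
gripper_force: 0.0
```

Call:
drive_tool --steps '[0, 0, 0, 0, 0, 0, 0, 0, 0, 0, 0, 0, 0, 0, 0, 0, 0, 0, 0, 0, 0, 0, 0, 0, 0, 0, 0, 0]'

```text
time_s: 15.78
tcp_pos: [0.4724, -0.0258, 0.139]
ee_rot: [[-0.999, -0.04, -0.001], [-0.04, 0.999, 0.001], [0.001, 0.002, -1.0]]
wrist_force: [-0.9, -1.0, 2.1]
gripper_width: 0.137
gripper_force: 30.0
```

Call:
drive_tool --steps '[0, 0, 0, 0, 0, -0.01, 0, 0, 0, 0, 0, 0, -0.015, 0, 0, 0, 0, 0, 0, -0.02, 0, 0, 0, 0, 0, 0, -0.025, 0, 0, 0, 0, 0, 0, -0.025, 0, 0, 0, 0, 0, 0, -0.025, 0, 0, 0, 0, 0, 0, -0.025, 0, 0, 0, 0, 0, 0, -0.02, 0, 0, 0, 0, 0, 0, -0.015, 0]'

```text
time_s: 16.53
tcp_pos: [0.4725, -0.0258, 0.3202]
ee_rot: [[-0.999, -0.04, -0.0], [-0.04, 0.999, 0.002], [0.0, 0.002, -1.0]]
wrist_force: [0.7, 0.2, -2.3]
gripper_width: 0.134
gripper_force: 30.0
```

```bash
python3 - <<'E'
from h import *
B=lambda x,y:(300+x/5,105+y/5)
e=[onz("top",*B(*p),.15) for p in((87,290),(565,290),(326,50),(326,530))]
print(np.round(e,4).tolist(),np.round((e[0]+e[1]+e[2]+e[3])/4,4))
print("scene proj*1.5625",np.round(1.5625*np.array([proj("scene",np.array([.568+.105*np.cos(t),-.213+.105*np.sin(t),.15])) for t in np.linspace(0,2*np.pi,17)[:-1]])).tolist())
im=cv2.imread("pics/scene0.png");g=cv2.cvtColor(im,cv2.COLOR_BGR2GRAY)
# dark interior of the mouth: fit ellipse
t=cv2.imread("pics/top0.png");m=((cv2.cvtColor(im,cv2.COLOR_BGR2HSV)[...,2]<88)).astype(np.uint8)
n,l,st,c=cv2.connectedComponentsWithStats(m);k=l[150,310];print("interior lab",k,st[k].tolist())
s=go([.5717,-.3044,.318],tool(92.3,0,0),14);print(np.round(s['tcp_pos'],4),s['gripper_force'],s['gripper_width'])
E
```

```text
[[0.5652, -0.1113, 0.15], [0.5709, -0.3169, 0.15], [0.6729, -0.2138, 0.15], [0.4654, -0.2139, 0.15]] [ 0.5686 -0.214   0.15  ]
scene proj*1.5625 [[444.0, 196.0], [430.0, 205.0], [424.0, 216.0], [427.0, 228.0], [439.0, 240.0], [459.0, 249.0], [484.0, 254.0], [510.0, 253.0], [530.0, 247.0], [543.0, 237.0], [546.0, 224.0], [540.0, 212.0], [526.0, 202.0], [507.0, 195.0], [485.0, 191.0], [463.0, 192.0]]
interior lab 144 [275, 124, 72, 36, 1979]
t 16.53 rows 14 row [0.0002, -0.0, 0.0, -0.0063, -0.0202, 0.0001] grip 0.134 F [ 0.7  0.2 -2.3]
[ 0.4725 -0.0258  0.3202] 29.968066276051104 0.13377336675032273
```

Call:
drive_tool --steps '[0, 0, 0, -0.002, -0.008, 0, 0, 0, 0, 0, -0.005, -0.015, 0, 0, 0, 0, 0, -0.0065, -0.021, 0, 0, 0, 0, 0, -0.0065, -0.021, 0, 0, 0, 0, 0, -0.0065, -0.021, 0, 0, 0, 0, 0, -0.0065, -0.021, 0, 0, 0, 0, 0, -0.0065, -0.021, 0, 0, 0, 0, 0, -0.0065, -0.021, 0, 0, 0, 0, 0, -0.0065, -0.021, 0, 0, 0, 0, 0, -0.0065, -0.021, 0, 0]'

```text
time_s: 17.37
tcp_pos: [0.5387, -0.2157, 0.3157]
ee_rot: [[-0.999, -0.04, -0.005], [-0.04, 0.999, 0.003], [0.005, 0.003, -1.0]]
wrist_force: [0.2, 0.8, -1.9]
gripper_width: 0.138
gripper_force: 30.0
```

Call:
drive_tool --steps '[0, 0, 0, -0.0065, -0.021, 0, 0, 0, 0, 0, -0.0065, -0.021, 0, 0, 0, 0, 0, -0.0065, -0.021, 0, 0, 0, 0, 0, -0.006, -0.018, 0, 0, 0, 0, 0, -0.004, -0.012, 0, 0, 0, 0, 0, 0, 0, 0, 0, 0, 0, 0, 0, 0, 0, 0]'

```text
time_s: 17.95
tcp_pos: [0.5717, -0.3067, 0.3151]
ee_rot: [[-0.999, -0.039, -0.006], [-0.039, 0.999, 0.004], [0.006, 0.004, -1.0]]
wrist_force: [-0.1, -0.5, -2.4]
gripper_width: 0.136
gripper_force: 30.0
```

```bash
python3 - <<'E'
from h import *
s=go([.5723,-.3054,.318],tool(92.3,0,0),2);print(np.round(s['tcp_pos'],4),s['gripper_force'],s['gripper_width'],np.round(s['ee_rot'],3).tolist())
b=r.capture("top");a=r.capture("scene");cv2.imwrite("pics/top9.png",b);cv2.imwrite("pics/scene9.png",a)
c=lambda im,x,y,w,h:cv2.resize(im[y:y+h,x:x+w],(400,400),interpolation=cv2.INTER_CUBIC)
cv2.imwrite("pics/c9.png",np.hstack([c(b,310,70,150,150),c(a,250,40,140,140)]))
E
```

```text
t 17.95 rows 2 row [0.0019, -0.0029, -0.0008, -0.0003, 0.0007, -0.0014] grip 0.136 F [-0.1 -0.5 -2.4]
[ 0.5717 -0.3067  0.3151] 29.968505262910554 0.13605971278636164 [[-0.999, -0.039, -0.006], [-0.039, 0.999, 0.004], [0.006, 0.004, -1.0]]
```

View pics/c9.png

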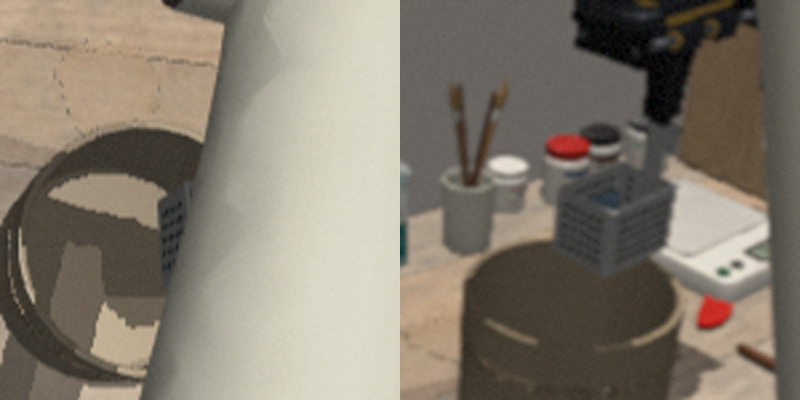

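```bash
python3 - <<'E'
from h import *
c=np.array([.5717+.0019,-.3067+.047])
xb=np.array([-.039,.999]);yb=np.array([-.999,-.039])
for z in(.176,.240):
  for y in(-.034,.034):print(z,y,np.round(proj("top",np.r_[c+xb*.045+yb*y,z]),1),np.round(proj("scene",np.r_[c+xb*.045+yb*y,z]),1))
# scene measured: crop scale 400/140, origin 250,40
M=lambda x,y:np.round((250+(x-400)/2.857,40+y/2.857),1)
print([M(*p) for p in((556,243),(603,275),(560,195),(606,222),(668,240),(672,187))])
for z in(.176,.240):print(z,np.round(proj("scene",np.r_[c-xb*.045+yb*.034,z]),1))
E
```

```text
0.176 -0.034 [368.8 143.1] [301.5 126.7]
0.176 0.034 [370.  175.6] [320.2 136.6]
0.24 -0.034 [379.1 136.3] [303.7 105. ]
0.24 0.034 [380.6 171.5] [323.3 114.4]
[array([304.6, 125.1]), array([321.1, 136.3]), array([306. , 108.3]), array([322.1, 117.7]), array([343.8, 124. ]), array([345.2, 105.5])]
0.176 [342.3 126. ]
0.24 [346.  104.4]
```

```bash
python3 - <<'E'
from h import *
a=cv2.imread("pics/scene9.png").astype(float);
np.set_printoptions(linewidth=250)
for y in range(104,138,3):print(y,a[y,298:352].mean(1).astype(int).tolist())
print("sat");
for y in range(104,138,6):print(y,(a[y,298:352,2]-a[y,298:352,0]).astype(int).tolist())
E
```

```text
104 [153, 137, 112, 102, 105, 106, 107, 107, 99, 93, 86, 83, 76, 70, 72, 70, 72, 64, 62, 61, 52, 54, 63, 65, 65, 67, 66, 75, 72, 72, 66, 65, 60, 63, 69, 67, 68, 68, 69, 68, 66, 68, 66, 67, 67, 75, 98, 125, 144, 168, 185, 187, 186, 184]
107 [137, 110, 97, 98, 106, 104, 100, 85, 74, 69, 71, 71, 66, 60, 58, 62, 63, 63, 64, 59, 59, 59, 60, 55, 57, 56, 55, 53, 61, 65, 64, 62, 63, 68, 70, 70, 66, 69, 70, 74, 77, 76, 78, 83, 81, 77, 75, 88, 135, 180, 195, 194, 196, 195]
110 [154, 141, 121, 105, 105, 103, 97, 77, 69, 66, 64, 65, 68, 70, 68, 73, 68, 66, 67, 64, 61, 57, 57, 56, 54, 55, 57, 57, 59, 63, 66, 60, 64, 71, 79, 81, 82, 80, 81, 77, 71, 70, 67, 67, 58, 60, 74, 106, 154, 186, 192, 191, 193, 189]
113 [147, 150, 150, 150, 152, 142, 115, 84, 68, 64, 63, 61, 56, 55, 57, 59, 61, 67, 67, 67, 71, 70, 76, 80, 94, 99, 95, 92, 86, 84, 84, 82, 80, 73, 68, 71, 67, 58, 58, 59, 59, 62, 60, 64, 59, 66, 89, 139, 183, 197, 193, 196, 192, 192]
116 [163, 161, 165, 164, 163, 145, 111, 77, 67, 65, 61, 59, 56, 56, 61, 62, 62, 59, 51, 54, 58, 57, 60, 68, 69, 72, 74, 72, 68, 62, 62, 61, 56, 62, 67, 66, 68, 65,
[... 2152 characters left out ...]
2, 3, 1, 3, -1, 3, 2, 2, 3, 0, 1, 2, 2, 1, 2, 1, 1, 2, 1, 3, 0, 2, 3, 1, 1, 1, 1, 3, 3, 8, 14, 16, 18, 17, 16, 17, 17]
122 [51, 53, 53, 52, 48, 35, 14, 2, 1, 2, 0, 2, 0, 1, 0, 1, -1, 0, 4, 3, 0, 1, 2, 3, 4, 1, -1, 2, 2, 2, 0, 1, 4, 0, 2, 0, -1, 2, 2, 2, 1, 2, 2, 1, 5, 9, 16, 16, 18, 19, 17, 18, 17, 19]
128 [19, 21, 19, 22, 18, 17, 15, 5, 3, 2, 2, 1, 1, -2, 2, 2, 0, 1, 0, 3, 2, 1, 2, -1, 0, 2, 3, 2, 0, 3, 1, 3, 2, 4, 2, 0, 3, 1, 4, 5, 6, 9, 10, 16, 19, 18, 18, 18, 18, 17, 17, 16, 15, 17]
134 [19, 21, 20, 21, 21, 19, 21, 21, 21, 19, 22, 22, 19, 19, 21, 20, 19, 13, 9, 4, 3, 2, 4, 1, 2, 3, 2, 2, 4, 9, 11, 16, 19, 20, 21, 19, 18, 17, 20, 18, 19, 19, 20, 22, 24, 19, 15, 13, 11, 12, 11, 13, 14, 15]
```

The basket hangs upright in the grip: its side-edge slopes are 0.167 and 0.10, against 0.171 and 0.101 predicted for upright. The blue tile is visible inside at right crop (607,198). I'll correct 3 mm inward and lower it, watching the force.

Call:
drive_tool --steps '[0, 0, 0, 0, 0.0028, 0, 0, 0, 0, 0, 0, 0, 0.02, 0, 0, 0, 0, 0, 0, 0.025, 0, 0, 0, 0, 0, 0, 0.025, 0, 0, 0, 0, 0, 0, 0.02, 0, 0, 0, 0, 0, 0, 0.005, 0, 0, 0, 0, 0, 0, 0, 0]'

```text
time_s: 18.63
tcp_pos: [0.5712, -0.3022, 0.2215]
ee_rot: [[-0.999, -0.041, -0.005], [-0.041, 0.999, 0.003], [0.005, 0.003, -1.0]]
wrist_force: [-0.6, -1.7, -2.8]
gripper_width: 0.138
gripper_force: 30.0
```

```bash
python3 - <<'E'
from h import *
s=go([.5723,-.3039,.205],tool(92.3,0,0),1);print(np.round(s['tcp_pos'],4),np.round(s['wrist_force'],2))
E
```

```text
t 18.63 rows 1 row [0.0029, -0.0053, 0.0009, -0.0011, -0.0018, 0.0165] grip 0.138 F [-0.6 -1.7 -2.8]
[ 0.5712 -0.3022  0.2215] [-0.6  -1.7  -2.78]
```

Call:
drive_tool --steps '[0, 0, 0, -0.001, -0.002, 0, 0, 0, 0, 0, 0, 0, 0, 0, 0, 0, 0, 0, 0, 0.006, 0, 0, 0, 0, 0, 0, 0.006, 0, 0, 0, 0, 0, 0, 0, 0]'

```text
time_s: 19.05
tcp_pos: [0.5726, -0.3048, 0.2098]
ee_rot: [[-0.999, -0.04, -0.003], [-0.04, 0.999, 0.003], [0.003, 0.003, -1.0]]
wrist_force: [0.1, 0.4, -3.1]
gripper_width: 0.134
gripper_force: 30.0
```

```bash
python3 - <<'E'
from h import *
s=go([.5723,-.3044,.188],tool(92.3,0,0),1);print(np.round(s['tcp_pos'],4),np.round(s['wrist_force'],2))
E
```

```text
t 19.05 rows 1 row [0.0028, -0.0031, -0.0005, 0.0002, 0.0004, 0.0219] grip 0.134 F [ 0.1  0.4 -3.1]
[ 0.5726 -0.3048  0.2098] [ 0.13  0.4  -3.08]
```

Call:
drive_tool --steps '[0, 0, 0, 0, 0, 0.005, 0, 0, 0, 0, 0, 0, 0, 0]'

```text
time_s: 19.22
tcp_pos: [0.5728, -0.305, 0.2049]
ee_rot: [[-0.999, -0.04, -0.003], [-0.04, 0.999, 0.002], [0.003, 0.002, -1.0]]
wrist_force: [-0.7, -0.1, -2.5]
gripper_width: 0.134
gripper_force: 30.0
```

Call:
drive_tool --steps '[0, 0, 0, 0, 0, 0.005, 0, 0, 0, 0, 0, 0, 0.005, 0, 0, 0, 0, 0, 0, 0, 0]'

```text
time_s: 19.47
tcp_pos: [0.5725, -0.3048, 0.1945]
ee_rot: [[-0.999, -0.04, -0.004], [-0.04, 0.999, 0.003], [0.004, 0.003, -1.0]]
wrist_force: [-0.3, -0.4, -3.3]
gripper_width: 0.135
gripper_force: 30.0
```

Call:
drive_tool --steps '[0, 0, 0, 0, 0, 0.004, 0, 0, 0, 0, 0, 0, 0, 0]'

```text
time_s: 19.63
tcp_pos: [0.5728, -0.3049, 0.1911]
ee_rot: [[-0.999, -0.04, -0.003], [-0.04, 0.999, 0.002], [0.003, 0.002, -1.0]]
wrist_force: [0.0, -0.1, -2.0]
gripper_width: 0.136
gripper_force: 30.0
```

Call:
drive_tool --steps '[0, 0, 0, 0, 0, 0.002, 0, 0, 0, 0, 0, 0, 0, 0]'

```text
time_s: 19.8
tcp_pos: [0.5731, -0.305, 0.1897]
ee_rot: [[-0.999, -0.04, -0.002], [-0.04, 0.999, 0.002], [0.002, 0.002, -1.0]]
wrist_force: [-1.2, 0.0, -1.9]
gripper_width: 0.137
gripper_force: 30.0
```

Call:
drive_tool --steps '[0, 0, 0, 0, 0, 0.002, 0, 0, 0, 0, 0, 0, 0, 0]'

```text
time_s: 19.97
tcp_pos: [0.573, -0.305, 0.1877]
ee_rot: [[-0.999, -0.04, -0.002], [-0.04, 0.999, 0.002], [0.002, 0.002, -1.0]]
wrist_force: [0.4, -0.3, -1.6]
gripper_width: 0.135
gripper_force: 30.0
```

Call:
drive_tool --steps '[0, 0, 0, 0, 0, 0.0015, 0, 0, 0, 0, 0, 0, 0, 0]'

```text
time_s: 20.13
tcp_pos: [0.573, -0.305, 0.1863]
ee_rot: [[-0.999, -0.04, -0.002], [-0.04, 0.999, 0.002], [0.002, 0.002, -1.0]]
wrist_force: [0.1, -0.2, -3.3]
gripper_width: 0.135
gripper_force: 30.0
```

Call:
drive_tool --steps '[0, 0, 0, 0, 0, 0.0015, 0, 0, 0, 0, 0, 0, 0, 0]'

```text
time_s: 20.3
tcp_pos: [0.5732, -0.3051, 0.1851]
ee_rot: [[-0.999, -0.04, -0.002], [-0.04, 0.999, 0.001], [0.002, 0.001, -1.0]]
wrist_force: [-0.8, 0.4, -2.2]
gripper_width: 0.138
gripper_force: 30.0
```

Call:
drive_tool --steps '[0, 0, 0, 0, 0, 0.0015, 0, 0, 0, 0, 0, 0, 0, 0]'

```text
time_s: 20.47
tcp_pos: [0.5732, -0.3051, 0.185]
ee_rot: [[-0.999, -0.041, -0.001], [-0.041, 0.999, 0.001], [0.001, 0.001, -1.0]]
wrist_force: [-1.8, 1.3, 3.6]
gripper_width: 0.132
gripper_force: 30.0
```

Call:
drive_tool --steps '[0, 0, 0, 0, 0, 0.0015, 0, 0, 0, 0, 0, 0, 0, 0]'

```text
time_s: 20.63
tcp_pos: [0.5733, -0.3051, 0.185]
ee_rot: [[-0.999, -0.041, -0.0], [-0.041, 0.999, 0.0], [0.0, 0.0, -1.0]]
wrist_force: [-3.8, 3.8, 8.9]
gripper_width: 0.139
gripper_force: 30.0
```

Contact came at TCP z = 0.185, which is where the hook should seat. Releasing.

Call:
drive_tool --steps '[0, 0, 0, 0, 0, 0, 0.2, 0, 0, 0, 0, 0, 0, 0.3, 0, 0, 0, 0, 0, 0, 0.4, 0, 0, 0, 0, 0, 0, 0.4, 0, 0, 0, 0, 0, 0, 0.4, 0, 0, 0, 0, 0, 0, 0.4]'

```text
time_s: 21.13
tcp_pos: [0.5731, -0.3051, 0.1816]
ee_rot: [[-0.999, -0.04, -0.002], [-0.04, 0.999, 0.002], [0.002, 0.002, -1.0]]
wrist_force: [-0.0, -0.5, 0.2]
gripper_width: 0.386
gripper_force: 0.0
```

Call:
drive_tool --steps '[0, 0, 0, 0, 0, -0.015, 0.4, 0, 0, 0, 0, 0, -0.025, 0.4, 0, 0, 0, 0, 0, -0.03, 0.4, 0, 0, 0, 0, 0, -0.035, 0.4, 0, 0, 0, 0, 0, -0.035, 0.4, 0, 0, 0, 0.035, 0, 0, 0.4, 0, 0, 0, 0.04, 0, 0, 0.4, 0, 0, 0, 0.04, 0, 0, 0.4, 0, 0, 0, 0.03, 0, 0, 0.4, 0, 0, 0, 0, 0, 0, 0.4]'

```text
time_s: 21.97
tcp_pos: [0.4237, -0.311, 0.3236]
ee_rot: [[-0.999, -0.038, -0.002], [-0.038, 0.999, 0.002], [0.002, 0.002, -1.0]]
wrist_force: [-1.1, 0.4, -0.2]
gripper_width: 0.398
gripper_force: 0.0
```

```bash
python3 - <<'E'
from h import *
s=r.sense();print(s['time_s'],np.round(s['tcp_pos'],3))
a=r.capture("scene");b=r.capture("top");cv2.imwrite("pics/scene10.png",a);cv2.imwrite("pics/top10.png",b)
c=np.array([.573,-.3051+.047]);xb=np.array([-.04,.999]);yb=np.array([-.999,-.04])
def blobs(m,lab,mn=15):
    n,_,st,cc=cv2.connectedComponentsWithStats(m.astype(np.uint8))
    for i in range(1,n):
        if st[i,4]>mn:print(lab,st[i].tolist(),np.round(cc[i],1))
for n,im in(("scene",a),("top",b)):
    g=np.r_[c-xb*.047,.18];gp=proj(n,g+[0,0,.0]);print(n,"grip exp",np.round([proj(n,np.r_[c-xb*.047,z]) for z in(.158,.202)],1),"tile exp",np.round(proj(n,np.r_[c+xb*.01,.1]),1),"basket ctr",np.round(proj(n,np.r_[c,.11]),1))
    m=np.zeros(im.shape[:2],bool);u,v=gp.astype(int);m[v-22:v+22,u-18:u+18]=1
    blobs((im.max(2)<45)&m,"dark")
    u,v=proj(n,np.r_[c,.1]).astype(int);m[:]=0;m[v-30:v+30,u-30:u+30]=1
    blobs((im[...,0].astype(int)-im[...,2]>12)&m,"blue",4)
E
```

```text
21.9667 [ 0.424 -0.311  0.324]
scene grip exp [[332.  127.2]
 [334.3 112.9]] tile exp [316.  151.5] basket ctr [318.8 147.3]
dark [330, 114, 7, 15, 71] [333.1 121. ]
blue [311, 149, 10, 8, 49] [316.2 152.3]
top grip exp [[409.  160.4]
 [418.1 156.9]] tile exp [373.6 164.8] basket ctr [379.4 164.1]
dark [395, 136, 5, 19, 39] [396.4 144.4]
dark [417, 136, 5, 18, 24] [419.1 144.2]
blue [362, 164, 17, 6, 76] [369.9 166.2]
```

The grip is at scene (333,121), spanning rows 114–128. The tile's blue plate is at (316,152). Both match an upright basket hanging on the rim, so I'm handing in.

```bash
python3 -c "
from station import r
print(r.finish_job())"
```

```text
the job is handed in; nothing more can be done
None
```

I handed the job in at about 22 s: the basket hangs by its hook on the crock rim with the larger tile inside, and everything is let go. The last camera measurements put the grip and tile where an upright basket should be, but the hand-in gave no verdict.

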